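Put the nail clipper away and press the trinket pot's lid home

TASK

Put the nail clipper into the open trinket pot standing under the jutting top tray, then set the pot's lid on it without dropping it and press the lid down until you feel it stop, fully home on the rim all round. Leave the pot standing where it is and do not disturb the other things on the table.

Things in the scene. Friction and masses are not known exactly. Their poses are not given: they have to be found in the camera images.
- pot: turquoise ceramic trinket pot, loose, upright on the table, 0.6 kg: outer diameter 76 mm, rim 60 mm high, inside floor 6 mm high, 61 mm clear opening. Origin: centre of its underside, z up. The top tray overhangs it (see tray_stack), so a tool pointing straight down cannot get at it: lean the tool about 40 degrees, coming from the open side (tray_stack's own -x side)
- seal (a joint): white ring-shaped plastic seal lining the pot's mouth: its value is how far it has been pushed down (m), 0 to 0.008. At the start it stands 6 to 8 mm proud of the rim; it slides down stiffly (about 9 N) under the lid to a hard stop flush with the rim (0.008) and stays where it is pushed
- pot_lid: the pot's round turquoise lid, right way up, 0.11 kg. Origin: centre of the underside of its tapered plug (44 to 56 mm across, 7 mm deep), z up. Disc 76 mm across, 7 to 13 mm above the origin; upright round knob 20 mm in diameter, 13 to 35 mm above it. On the pot it first rests on the raised seal, its origin 59 to 61 mm above the pot's; fully home on the rim, 53 mm
- clipper: steel nail clipper lying on the table, 50 mm long (its own x), 12 mm wide (y), about 10 mm high. Origin: centre of its underside, z up
- tray_stack: four clear trays stacked on short legs, fixed. Origin on the table under the centre of the lower three, which span 200 mm (own x) by 220 mm (own y); z up. Undersides at 0, 64, 128 and 192 mm, trays 38 mm high. The top one is shifted 62 mm along own -x (spans own x -162 to +38 mm) and overhangs the pot, which stands 155 mm along own -x and up to 40 mm either side in own y
- hairbrush: round wooden hairbrush lying bristles down, about 165 x 72 mm, 28 mm high; a bystander
- red_mirror: folded red plastic hand mirror lying flat, round, 110 mm across, 23 mm high; a bystander
- comb: black plastic comb lying flat, 130 x 25 mm, 5 mm thick, its length along its own x; a bystander
- perfume: square amber perfume bottle, 30 x 55 mm, 100 mm high; a bystander
- nail_polish: small nail polish bottle, 28 mm across, 58 mm high; a bystander
- cream_jar: white round closed cream jar, 60 mm across, 50 mm high; a bystander
Things that resemble listed ones, but are neither listed nor needed, are in the scene too. Leave any blue or green look-alike of the pot_lid alone.

How it is judged:
On the way:
1. the nail clipper lies inside the pot while the lid is still off (z of clipper in the frame of pot between 0 and 0.045 m and horizontal distance between clipper and pot below 0.034 m and distance between pot_lid and pot above 0.09 m), for 0.2 s.
At the end, for the whole second after the job is handed in: Clipper in the pot (origin within 34 mm of its axis, 0 to 45 mm up). Lid home: origin 49 to 55.5 mm above the pot's, within 6 mm of centre, parallel within 0.06 rad, right way up. Pot upright within 0.05 rad, within 40 mm of its start. Both at rest (z of clipper in the frame of pot between 0 and 0.045 m and horizontal distance between clipper and pot below 0.034 m and z of pot_lid in the frame of pot between 0.049 and 0.0555 m and horizontal distance between pot_lid and pot below 0.006 m and angle between the z axis of pot_lid and the z axis of pot, either way round below 0.06 rad and angle between pot_lid's own z axis and vertical below 0.1 rad and angle between pot's own z axis and vertical below 0.05 rad and distance of pot from where it was at the start of the episode below 0.04 m and linear speed of each of pot_lid, pot below 0.02 m/s); the robot touches nothing.
It fails at once if the lid is dropped (falls faster than 0.7 m/s out of the fingers) (contact force between pot_lid and the fingers below 0.05 N and linear speed of pot_lid above 0.7 m/s).
It fails at once if the pot is tipped by more than 0.4 rad (angle between pot's own z axis and vertical above 0.4 rad).
It fails at once if a bystander is moved by more than 40 mm (distance of any of hairbrush, red_mirror, comb, perfume, nail_polish, cream_jar from where it was at the start of the episode above 0.04 m).
It also fails if it takes over 58 s, if anything falls off the work surface, if the arm or the gripper's body presses on something with over 40 N, if the wrist force passes 120 N, or if a joint passes its speed limit or range.

ROBOT

A 6-joint arm with a two-finger parallel gripper is mounted at the origin on the work surface. World frame = base frame: x ahead of the robot, y to its left, z up, the work surface at z = 0. Lengths are in m, angles in rad, forces in N, time in s.
With the tool pointing down it reaches from about 0.25 to 0.775 m from the base axis. Payload 4 kg.
Tool frame: the origin (TCP) lies between the finger pads, 19 mm behind the fingertips; this is the grasp point; z points along the fingers, y is the direction in which the jaws open and shut (so a half turn about z gives the same grasp; the last joint's range is limited). The gripper opens to 94 mm and grips with 3 to 60 N. Pads are 16 mm wide; open, the fingers measure 119 mm over their backs; the gripper's body (75 mm by 177 mm) begins 78 mm behind the grasp point.
Start: joints at [1.135, 0.087, 1.371, -0, 1.684, -0.103], TCP at [0.18, 0.52, 0.224] pointing down, gripper open.
Joint ranges: [-3.1, 3.1], [-0.76, 2.03], [0.27, 2.55], [-1.08, 4.22], [0.17, 2.65], [-2.57, 2.57]. Speed limits (rad/s): [2.79, 2.79, 3.14, 3.14, 3.14, 3.14].

INTERFACE

Orientations are given as [roll, pitch, yaw] about the fixed x, y, z axes, in that order (R = Rz(yaw) Ry(pitch) Rx(roll)).
In Python, from bench import * gives the robot as it stands.
- The arm moves only by the tool play_rows, never from a script. Its argument "rows" is a list of rows, each a list of 3 entries, a list of its own where there are three numbers: the finger opening in cm, from 0 to 9.4, then the shift along the world's x, y, z in cm, then the turn, a rotation vector about the world's x, y, z in rad. A call has 1 to 8 rows; each row is the pose to reach, as a shift and turn from the pose commanded when the call began; what a row does not reach only later rows make up. A row lasts 1/12 s, in which the tool goes at most 41.7 mm and 7.16 degrees, less where a joint would pass 70% of its speed; a pose out of reach is approached as far as the arm can. A call with a gripper value outside its range is refused whole. The fingers move at their own pace and stop on an object; the grip force is fixed at half the most. Time passes only in rows, so rows that repeat a pose let the fingers close. It gives the time, the measured TCP pose, the force and the opening at its end, in the units of the state.
- get_obs(): the state, without advancing time (a new reading comes with each control period).
- snapshot(name): name is "scene" or "top"; returns a dict with "pixels" (480x640x3 uint8, red, green, blue), "fx", "fy", "cx", "cy" (pixels), "dist_coeffs" ([k1, k2, p1, p2, k3] as OpenCV has them; the pictures are not rectified), "rvec" (rotation vector, rad) and "tvec" (3), from world to camera coordinates, as OpenCV has them. Camera axes: x right, y down, z forward; pixel columns grow to the right and rows downward; lengths in m; the calibration is good to about 2 mm. A picture is of the moment at which its call begins. There is no depth.
- close_job(): hands the job in, once; it reports no verdict.
Trained networks look in the newest picture that a camera, given by its name, has taken for a name from the list of things; names that differ only in an ending like _2 or _b are one class to them, and where a whole thing is asked for, a point or a joint stands for the part that bears it (a point fixed in the world has none). Each returns a list of dicts, best first, with "confidence" (0 to 1); they miss things now and then, are a little off and sometimes report something else, mostly with a low value. They report only what shows in the picture. A call takes as long as a camera call. They do not tell look-alikes from the thing itself.
- silhouettes(camera, label): "mask" (480x640 bool, what is visible of it) and "point" ([row, column] in pixels, amid what is visible of it).
The state is a dict: "time": time; "joint_positions": joint angles; "qvel": joint speeds; "joint_torque": joint torques, N m; "tool_pos": TCP position; "ee_rot": TCP orientation; "wrist_force": force on the tool from outside, world axes, zero at the start; "wrist_torque": the same for the moment, N m; "width": finger opening in m.
Only numpy, scipy, OpenCV 4.12 (cv2) and the standard library are available. Lean on these libraries where they do the work, as an engineer would, in place of code of your own. Each camera call takes 0.05 s, during which the arm holds its last target. There are 200 camera calls.

## Working session

There is one attempt and no reset: what is moved stays moved. The work goes in short steps, Python scripts to look and compute and a tool call to move; the robot and the scene stay as the last step left them, time stands still between calls to the robot, and variables do not carry over. Pictures are saved under pics/ and viewed, about 8 in all and at most 12, crops included, and the job is handed in when it is done.

Besides the shell and the picture viewer there is one more tool, called after "Call:" as name(argument=value, ...) on one line, values as JSON. play_rows: Moves the arm, as the interface text tells. Its arguments: {"type":"object","properties":{"rows":{"type":"array"}},"required":["rows"]}

```bash
mkdir -p pics; ls; cat > h.py <<'E'
from bench import *
import numpy as np, cv2
from scipy.spatial.transform import Rotation as R
def cam(s):
    K=np.array([[s['fx'],0,s['cx']],[0,s['fy'],s['cy']],[0,0,1.]]);return K,np.array(s['dist_coeffs'],float),np.array(s['rvec'],float),np.array(s['tvec'],float)
def ray(s,px):  # px (u,v)
    K,d,r,t=cam(s);n=cv2.undistortPoints(np.array(px,float).reshape(-1,1,2),K,d).reshape(-1,2)
    Rm=cv2.Rodrigues(r)[0];return -Rm.T@t.ravel(),np.c_[n,np.ones(len(n))]@Rm
def onz(s,px,z):
    o,d=ray(s,px);return (o+d*((z-o[2])/d[:,2])[:,None])
def proj(s,P):
    K,d,r,t=cam(s);return cv2.projectPoints(np.array(P,float).reshape(-1,1,3),r,t,K,d)[0].reshape(-1,2)
def save(s,n,crop=None,k=1):
    im=s['pixels'][:,:,::-1]
    if crop: u0,v0,u1,v1=crop; im=im[v0:v1,u0:u1]
    cv2.imwrite('pics/'+n,cv2.resize(im,None,fx=k,fy=k,interpolation=cv2.INTER_CUBIC))
E
python3 - <<'E'
from h import *
H={'pot':.03,'seal':.064,'pot_lid':.01,'clipper':.005,'tray_stack':.1,'hairbrush':.014,'red_mirror':.012,'comb':.003,'perfume':.05,'nail_polish':.03,'cream_jar':.025}
for c in('scene','top'):
    s=snapshot(c);save(s,c+'0.png');print(c,ray(s,[[320,240]])[0])
    for l,z in H.items():
        for q in silhouettes(c,l)[:4]:
            p=q['point'];print(l,round(q['confidence'],2),np.round(p),q['mask'].sum(),np.round(onz(s,[p[1],p[0]],z)[0][:2],3))
print(get_obs())
E
```

```text
pics
scene [ 0.96964592 -0.7498118   0.84710634]
pot 0.91 [200. 347.] 1330 [0.556 0.05 ]
pot 0.23 [340. 170.] 1910 [ 0.464 -0.419]
seal 0.85 [187. 350.] 315 [0.559 0.057]
pot_lid 0.8 [260. 359.] 943 [ 0.651 -0.074]
pot_lid 0.67 [280. 224.] 966 [ 0.45  -0.253]
pot_lid 0.64 [310. 397.] 1123 [ 0.77  -0.148]
pot_lid 0.57 [301. 326.] 1053 [ 0.647 -0.196]
clipper 0.62 [248. 253.] 91 [ 0.446 -0.151]
tray_stack 0.72 [150. 407.] 16574 [0.626 0.19 ]
hairbrush 0.89 [340. 170.] 1880 [ 0.454 -0.411]
hairbrush 0.46 [283. 276.] 682 [ 0.544 -0.211]
hairbrush 0.33 [191. 352.] 371 [0.543 0.098]
red_mirror 0.55 [392. 298.] 3377 [ 0.702 -0.381]
red_mirror 0.16 [247. 253.] 131 [ 0.45  -0.154]
comb 0.41 [247. 256.] 125 [ 0.449 -0.143]
perfume 0.92 [252. 438.] 678 [ 0.788 -0.013]
perfume 0.72 [248. 254.] 143 [ 0.477 -0.183]
nail_polish 0.58 [188. 281.] 267 [0.41  0.011]
cream_jar 0.75 [130. 318.] 395 [0.365 0.246]
top [ 0.52222276 -0.07134843  0.96095312]
pot 0.9 [250. 252.] 830 [0.558 0.036]
seal 0.57 [344. 145.] 770 [0.369 0.255]
seal 0.47 [137. 267.] 630 [ 0.79  -0.001]
pot_lid 0.93 [207. 356.] 912 [ 0.
[... 433 characters left out ...]
 0.92 [344. 142.] 705 [0.361 0.275]
{'time': 1.2, 'joint_positions': array([ 1.13489387e+00,  8.71885940e-02,  1.37070108e+00, -1.39472597e-05,
        1.68361754e+00, -1.03092723e-01]), 'qvel': array([ 0.00160857, -0.00018284, -0.00053447, -0.00055988,  0.0006191 ,
        0.00102461]), 'joint_torque': array([ 5.65966511e-04, -3.40051210e+01, -3.02597952e+01,  7.15735951e-02,
        2.38354364e-02,  2.20309931e-05]), 'tool_pos': array([0.17969381, 0.51982719, 0.22431157]), 'ee_rot': array([3.14150909e+00, 2.25777745e-05, 2.80878135e+00]), 'wrist_force': array([0.35396112, 1.19584795, 0.18392983]), 'wrist_torque': array([-0.00856861,  0.04466026, -0.04796436]), 'width': 0.09412375557078231}
```

View pics/scene0.png

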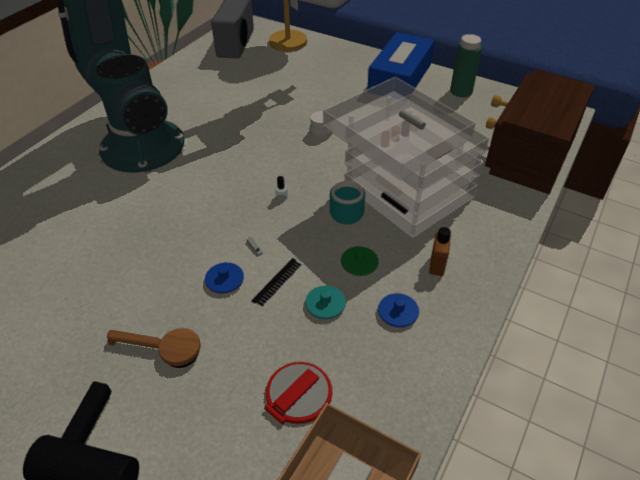

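View pics/top0.png

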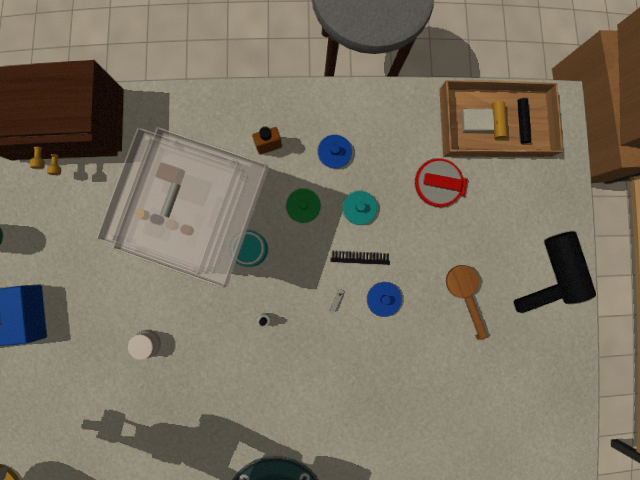

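The scene picture (326,301) and top picture (360,208) show the turquoise lid. The look-alikes in the scene picture are the blue lids at (224,278) and (398,310) and the green one at (360,260). The pot is at scene (347,200) and the clipper at top (337,299). Only the lid at (326,301) is turquoise like the pot, so I'll confirm that one in a crop while fitting the poses.

```bash
cat >> h.py <<'E'
from scipy.optimize import minimize
a=np.linspace(0,2*np.pi,60)
def ring(r,z): return np.c_[r*np.cos(a),r*np.sin(a),0*a+z]
SH={'pot':np.r_[ring(.038,0),ring(.038,.06)],'pot_lid':np.r_[ring(.038,.007),ring(.038,.013)],
'clipper':np.array([[i*.025,j*.006,k*.01] for i in(-1,1) for j in(-1,1) for k in(0,1)])}
def render(s,P):
    h=cv2.convexHull((proj(s,P)*4+1.5).astype(np.float32));im=np.zeros((1920,2560),np.uint8)
    cv2.fillConvexPoly(im,np.round(h*16).astype(np.int32),1,shift=4);return cv2.resize(im.astype(np.float32),(640,480),interpolation=cv2.INTER_AREA)
def fit(l,obs,x0):
    P=SH[l];n=len(x0)
    def f(x):
        Q=P@R.from_euler('z',x[2]).as_matrix().T if n>2 else P
        e=0
        for s,m in obs:
            r=render(s,Q+[x[0],x[1],0]);e+=1-np.minimum(r,m).sum()/np.maximum(r,m).sum()
        return e
    S=np.array([x0]+[np.array(x0)+np.eye(n)[i]*(.01 if i<2 else .2) for i in range(n)])
    r=minimize(f,x0,method='Nelder-Mead',options=dict(initial_simplex=S,xatol=3e-4,fatol=1e-4,maxiter=80));return np.round(r.x,4),round(r.fun,3)
def masks(c,l,pt,tol=14):  # nearest mask to (row,col)
    q=[q for q in silhouettes(c,l) if np.hypot(*(np.array(q['point'])-pt))<tol]
    return q[0]['mask'].astype(np.float32) if q else None
E
python3 - <<'E'
from h import *
S={c:snapshot(c) for c in('scene','top')}
for l,x0,ps in[('pot',[.558,.045],dict(scene=(200,347),top=(250,252))),('pot_lid',[.647,-.19],dict(scene=(301,326),top=(207,356))),
  ('clipper',[.447,-.145,-.3],dict(scene=(248,253),top=(298,336)))]:
    o=[]
    for c,p in ps.items():
        m=masks(c,l,p)
        if m is not None:o.append((S[c],m)); print(l,c,fit(l,o[-1:],x0))
    if len(o)==2 and l!='pot':print(l,'both',fit(l,o,x0))
e=onz(S['top'],[[268,167],[225,287]],.23);d=e[0]-e[1];print('edge',e,np.degrees(np.arctan2(d[1],d[0])))
A=cv2.resize(S['scene']['pixels'][170:340,200:430,::-1],None,fx=2.4,fy=2.4,interpolation=2);B=cv2.resize(S['top']['pixels'][230:320,225:425,::-1],(A.shape[1],int(90*A.shape[1]/200)),interpolation=2)
B=B[:190] if False else B; cv2.imwrite('pics/crop1.png',cv2.resize(np.vstack([A,B]),None,fx=.9,fy=.9))
E
```

```text
pot scene (array([0.5599, 0.043 ]), np.float64(0.036))
pot top (array([0.5598, 0.0395]), np.float64(0.306))
pot_lid scene (array([ 0.6461, -0.1991]), np.float64(0.038))
pot_lid top (array([ 0.6463, -0.1949]), np.float64(0.032))
pot_lid both (array([ 0.6462, -0.1962]), np.float64(0.138))
clipper scene (array([ 0.4445, -0.1443, -0.4717]), np.float64(0.161))
edge [[ 0.6881661  -0.01497259  0.23      ]
 [ 0.4889225   0.05919294  0.23      ]] -20.417052022901892
```

View pics/crop1.png

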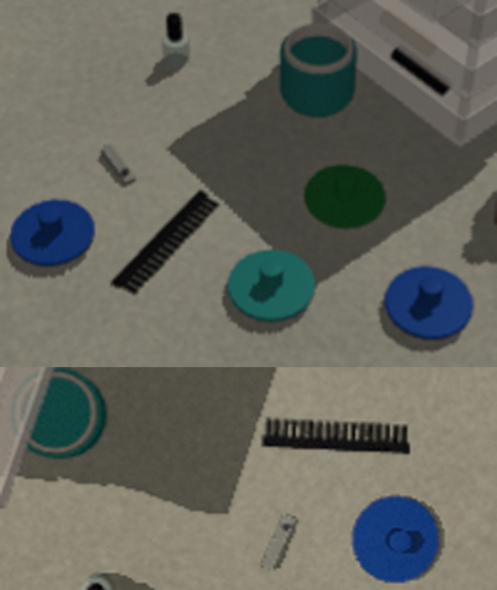

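The crop confirms the turquoise lid at scene (326,301), flanked by green and blue look-alikes. The clipper lies alone, with its axis at about -24°. Now the move targets.

```bash
cat >> h.py <<'E'
PSI=np.radians(69.6);HD=np.array([np.cos(PSI),np.sin(PSI),0])
POT=np.array([.560,.0425,0]);LID=np.array([.6463,-.197,0])
def Rt(jaw,lean=0):  # jaw angle (rad); lean: z tool toward jaw+90deg
    y=np.array([np.cos(jaw),np.sin(jaw),0]);h=np.array([-y[1],y[0],0]);z=np.sin(lean)*h+[0,0,-np.cos(lean)]
    return R.from_matrix(np.c_[np.cross(y,z),y,z])
def to(name,p,Rg,o=None):
    o=o or get_obs();R0=R.from_euler('xyz',o['ee_rot']);d=(np.array(p)-o['tool_pos'])*100
    print(name,'shift cm',np.round(d,2),'turn',np.round((Rg*R0.inv()).as_rotvec(),3))
E
python3 - <<'E'
from h import *
to('above',[.4445,-.1435,.12],Rt(-.42+np.pi/2))
E
```

```text
above shift cm [ 26.48 -66.33 -10.43] turn [-0.     0.    -0.087]
```

Call:
play_rows(rows=[[3.5, [13, -33, 0], [0, 0, -0.04]], [3.5, [13, -33, 0], [0, 0, -0.04]], [3.5, [13, -33, 0], [0, 0, -0.04]], [3.5, [26.5, -66.3, 0], [0, 0, -0.087]], [3.5, [26.5, -66.3, 0], [0, 0, -0.087]], [3.5, [26.5, -66.3, 0], [0, 0, -0.087]], [3.5, [26.5, -66.3, 0], [0, 0, -0.087]], [3.5, [26.5, -66.3, 0], [0, 0, -0.087]]])

```text
time: 2.27
tool_pos: [0.3031, 0.2084, 0.2246]
ee_rot: [3.14, 0.001, 2.723]
wrist_force: [1.1, -0.0, 0.9]
width: 0.0441
```

```bash
python3 - <<'E'
from h import *
print(get_obs()['time'],get_obs()['tool_pos']);to('above',[.4445,-.1435,.12],Rt(-.42+np.pi/2))
E
```

```text
2.2667 [0.30312652 0.20843244 0.22460621]
above shift cm [ 14.14 -35.19 -10.46] turn [-0.001  0.001 -0.001]
```

Call:
play_rows(rows=[[3.5, [14.1, -35.2, 0], [0, 0, 0]], [3.5, [14.1, -35.2, 0], [0, 0, 0]], [3.5, [14.1, -35.2, 0], [0, 0, 0]], [3.5, [14.1, -35.2, 0], [0, 0, 0]], [3.5, [14.1, -35.2, 0], [0, 0, 0]], [3.5, [14.1, -35.2, 0], [0, 0, 0]], [3.5, [14.1, -35.2, -10], [0, 0, 0]], [3.5, [14.1, -35.2, -10], [0, 0, 0]]])

```text
time: 2.93
tool_pos: [0.4221, -0.0858, 0.1747]
ee_rot: [3.141, 0.006, 2.72]
wrist_force: [0.5, 0.6, 0.4]
width: 0.0347
```

Call:
play_rows(rows=[[3.5, [0, 0, 0], [0, 0, 0]]])

```text
time: 3.02
tool_pos: [0.419, -0.087, 0.168]
ee_rot: [-3.139, -0.008, 2.716]
wrist_force: [0.3, 0.3, 0.1]
width: 0.035
```

```bash
python3 - <<'E'
from h import *
o=get_obs();print(o['time'],o['tool_pos'],o['width']);to('down',[.4445,-.1435,.021],Rt(-.42+np.pi/2))
s=snapshot('scene');t=snapshot('top')
save(t,'close1.png',(280,250,400,340),5)
print(proj(s,[.4445,-.1435,.01]),proj(t,[.4445,-.1435,.01]))
for c,ss in(('scene',s),('top',t)):
    for q in silhouettes(c,'clipper')[:2]: p=q['point'];print(c,q['confidence'],p,onz(ss,[p[1],p[0]],.005))
E
```

```text
3.0167 [ 0.41901833 -0.08695311  0.16804106] 0.03503040742107593
down shift cm [  2.55  -5.65 -14.7 ] turn [-0.001 -0.008  0.006]
[[253.90172322 243.6212076 ]] [[337.7540426  300.59042779]]
scene 0.6 [245.8, 254.6] [[ 0.44617814 -0.14418995  0.005     ]]
```

View pics/close1.png

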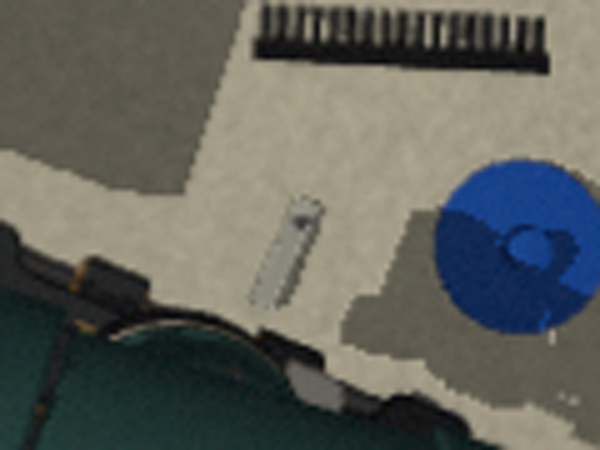

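The crop shows the clipper centred at top pixel (337.6, 300.5), which matches the estimate, with nothing close to it. I'll descend.

Call:
play_rows(rows=[[3.5, [2.55, -5.65, 0], [0, -0.008, 0.02]], [3.5, [2.55, -5.65, 0], [0, -0.008, 0.02]], [3.5, [2.55, -5.65, -4], [0, -0.008, 0.02]], [3.5, [2.55, -5.65, -8], [0, -0.008, 0.02]], [3.5, [2.55, -5.65, -11], [0, -0.008, 0.02]], [3.5, [2.55, -5.65, -11], [0, -0.008, 0.02]], [3.5, [2.55, -5.65, -11], [0, -0.008, 0.02]]])

```text
time: 3.8
tool_pos: [0.4457, -0.1381, 0.0636]
ee_rot: [3.138, 0.006, 2.744]
wrist_force: [0.5, -0.6, -0.1]
width: 0.0351
```

```bash
python3 - <<'E'
from h import *
to('down',[.4445,-.1435,.021],Rt(-.40+np.pi/2))
E
```

```text
down shift cm [-0.12 -0.54 -4.26] turn [-0.001  0.007 -0.002]
```

Call:
play_rows(rows=[[3.5, [-0.1, -0.5, -1.5], [0, 0, 0]], [3.5, [-0.1, -0.5, -3], [0, 0, 0]], [3.5, [-0.1, -0.5, -4.2], [0, 0, 0]], [3.5, [-0.1, -0.5, -4.2], [0, 0, 0]]])

```text
time: 4.13
tool_pos: [0.446, -0.1443, 0.0229]
ee_rot: [3.138, 0.01, 2.743]
wrist_force: [-0.7, 0.1, -0.1]
width: 0.035
```

Call:
play_rows(rows=[[0.6, [0, 0, 0], [0, 0, 0]], [0.6, [0, 0, 0], [0, 0, 0]], [0.6, [0, 0, 0], [0, 0, 0]], [0.6, [0, 0, 0], [0, 0, 0]], [0.6, [0, 0, 0], [0, 0, 0]], [0.6, [0, 0, 0], [0, 0, 0]]])

```text
time: 4.63
tool_pos: [0.4462, -0.1449, 0.023]
ee_rot: [3.138, 0.01, 2.742]
wrist_force: [-0.4, 1.6, 6.2]
width: 0.0108
```

Gripped at 10.8 mm. Now I'll lift and work out the leaned approach.

Call:
play_rows(rows=[[0.6, [0, 0, 3], [0, 0, 0]], [0.6, [0, 0, 7], [0, 0, 0]], [0.6, [0, 0, 11], [0, 0, 0]], [0.6, [0, 0, 15], [0, 0, 0]], [0.6, [0, 0, 18], [0, 0, 0]], [0.6, [0, 0, 18], [0, 0, 0]]])

```text
time: 5.13
tool_pos: [0.4482, -0.1462, 0.2095]
ee_rot: [3.139, 0.022, 2.742]
wrist_force: [0.3, -0.2, 0.9]
width: 0.0104
```

```bash
cat >> h.py <<'E'
JA=PSI-np.pi/2;L40=np.radians(40)
E
python3 - <<'E'
from h import *
F=POT-.0056*HD+[0,0,.065]
to('pre',F-.10*HD+[0,0,.065],Rt(JA,L40));print(F,get_obs()['width'])
E
```

```text
pre shift cm [ 7.5   8.97 -7.95] turn [ 0.726  0.316 -1.454]
[0.558048   0.03725122 0.065     ] 0.01041477478888699
```

Call:
play_rows(rows=[[0.6, [7.5, 4, 0], [0.363, 0.158, -0.727]], [0.6, [7.5, 4, 0], [0.363, 0.158, -0.727]], [0.6, [7.5, 4, 0], [0.363, 0.158, -0.727]], [0.6, [7.5, 4, 0], [0.363, 0.158, -0.727]], [0.6, [7.5, 4, 0], [0.726, 0.316, -1.454]], [0.6, [7.5, 4, 0], [0.726, 0.316, -1.454]], [0.6, [7.5, 4, 0], [0.726, 0.316, -1.454]], [0.6, [7.5, 4, 0], [0.726, 0.316, -1.454]]])

```text
time: 5.8
tool_pos: [0.5199, -0.1047, 0.2001]
ee_rot: [2.989, -0.435, 1.873]
wrist_force: [1.0, -0.4, -1.1]
width: 0.0108
```

```bash
cat > pre.py <<'E'
from h import *
F=POT-.0056*HD+[0,0,.065]
o=get_obs();print(o['tool_pos'],o['joint_positions'].round(2),o['width'])
to('pre',F-.10*HD+[0,0,.065],Rt(JA,L40));to('high',F+[0,0,.065],Rt(JA,L40));to('F',F,Rt(JA,L40))
E
python3 pre.py
```

```text
[ 0.51994842 -0.10469942  0.20008729] [-0.56  0.15  1.41  0.41  1.79 -0.78] 0.010833847952263786
pre shift cm [ 0.32  4.82 -7.01] turn [ 0.269  0.124 -0.572]
high shift cm [ 3.81 14.2  -7.01] turn [ 0.269  0.124 -0.572]
F shift cm [  3.81  14.2  -13.51] turn [ 0.269  0.124 -0.572]
```

Call:
play_rows(rows=[[0.6, [0.3, 4.8, -4], [0.269, 0.124, -0.572]], [0.6, [0.3, 4.8, -7], [0.269, 0.124, -0.572]], [0.6, [0.3, 4.8, -7], [0.269, 0.124, -0.572]], [0.6, [0.3, 4.8, -7], [0.269, 0.124, -0.572]], [0.6, [0.3, 4.8, -7], [0.269, 0.124, -0.572]], [0.6, [0.3, 4.8, -7], [0.269, 0.124, -0.572]], [0.6, [0.3, 4.8, -7], [0.269, 0.124, -0.572]], [0.6, [0.3, 4.8, -7], [0.269, 0.124, -0.572]]])

```text
time: 6.47
tool_pos: [0.523, -0.0568, 0.1312]
ee_rot: [3.135, -0.694, 1.225]
wrist_force: [-0.3, 0.4, 0.0]
width: 0.0104
```

```bash
python3 pre.py
```

```text
[ 0.52302123 -0.05676869  0.13122163] [-0.63  0.11  1.69  0.66  1.56 -0.36] 0.010431991590452976
pre shift cm [ 0.02  0.03 -0.12] turn [ 0.006  0.003 -0.007]
high shift cm [ 3.5   9.4  -0.12] turn [ 0.006  0.003 -0.007]
F shift cm [ 3.5   9.4  -6.62] turn [ 0.006  0.003 -0.007]
```

Call:
play_rows(rows=[[0.6, [1.2, 3.1, 0], [0, 0, 0]], [0.6, [2.3, 6.2, 0], [0, 0, 0]], [0.6, [3.5, 9.4, -0.1], [0.006, 0.003, -0.007]], [0.6, [3.5, 9.4, -0.1], [0.006, 0.003, -0.007]], [0.6, [3.5, 9.4, -0.1], [0.006, 0.003, -0.007]]])

```text
time: 6.88
tool_pos: [0.5582, 0.0392, 0.1308]
ee_rot: [3.14, -0.698, 1.219]
wrist_force: [0.2, -0.8, -0.4]
width: 0.0104
```

```bash
python3 pre.py; python3 - <<'E'
from h import *
s=snapshot('scene');save(s,'over.png',(270,90,450,240),4)
F=POT-.0056*HD+[0,0,.065]
print('mouth', proj(s,POT+[0,0,.06]))
E
```

```text
[0.55824912 0.03918612 0.13075702] [-0.43  0.1   1.71  0.7   1.44 -0.21] 0.010426266617777106
pre shift cm [-3.51 -9.57 -0.08] turn [ 0.     0.001 -0.003]
high shift cm [-0.02 -0.19 -0.08] turn [ 0.     0.001 -0.003]
F shift cm [-0.02 -0.19 -6.58] turn [ 0.     0.001 -0.003]
mouth [[347.6244661  192.04825975]]
```

View pics/over.png

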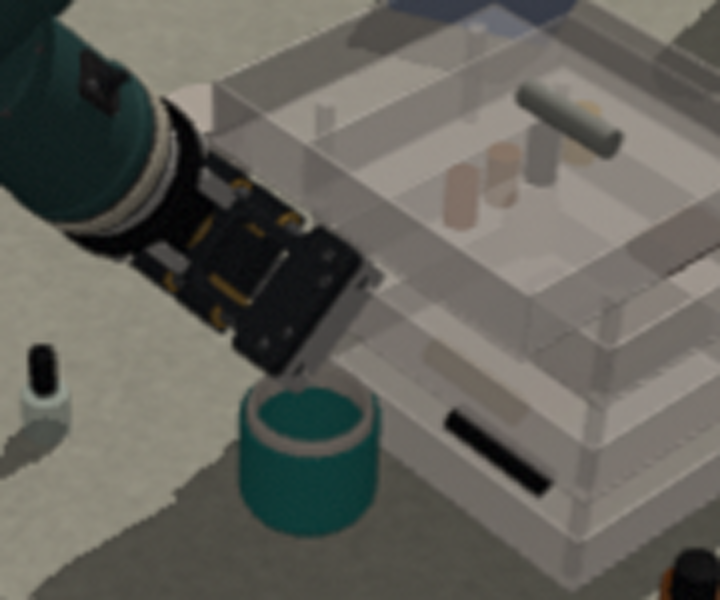

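The gripper leans in over the pot's mouth at crop (310,410), clear of the top tray, and the body hides the clipper. The width still reads 10.4 mm, so the clipper is held. I'll lower it.

Call:
play_rows(rows=[[0.6, [0, -0.2, -1.5], [0, 0, 0]], [0.6, [0, -0.2, -3], [0, 0, 0]], [0.6, [0, -0.2, -4.2], [0, 0, 0]], [0.6, [0, -0.2, -5.2], [0, 0, 0]], [0.6, [0, -0.2, -5.9], [0, 0, 0]], [0.6, [0, -0.2, -6.5], [0, 0, 0]], [0.6, [0, -0.2, -6.5], [0, 0, 0]]])

```text
time: 7.52
tool_pos: [0.5571, 0.0355, 0.0634]
ee_rot: [-3.136, -0.699, 1.209]
wrist_force: [-0.3, -0.9, 0.0]
width: 0.0107
```

Call:
play_rows(rows=[[1.5, [0, 0.1, 0.1], [0, 0, 0]], [1.9, [0, 0.1, 0.1], [0, 0, 0]], [1.9, [0, 0.1, 0.1], [0, 0, 0]], [1.9, [0, 0.1, 0.1], [0, 0, 0]], [1.9, [0, 0.1, 0.1], [0, 0, 0]], [1.9, [0, 0.1, 0.1], [0, 0, 0]]])

```text
time: 8.02
tool_pos: [0.5582, 0.0364, 0.0667]
ee_rot: [-3.141, -0.699, 1.212]
wrist_force: [-0.9, -0.4, -0.9]
width: 0.0189
```

Call:
play_rows(rows=[[1.9, [0, 0, 1.5], [0, 0, 0]], [1.9, [0, 0, 3.5], [0, 0, 0]], [1.9, [0, 0, 6], [0, 0, 0]], [1.9, [-1.2, -3.3, 6.5], [0, 0, 0]], [1.9, [-2.6, -7, 6.5], [0, 0, 0]], [1.9, [-4, -11, 6.5], [0, 0, 0]], [1.9, [-4, -15, 6.5], [0, 0, 0]]])

```text
time: 8.6
tool_pos: [0.5164, -0.1145, 0.1331]
ee_rot: [-3.141, -0.699, 1.214]
wrist_force: [1.1, -0.3, -0.6]
width: 0.0188
```

```bash
python3 - <<'E'
from h import *
o=get_obs();print(o['time'],o['tool_pos'],o['width'])
s=snapshot('scene');t=snapshot('top')
A=cv2.resize(s['pixels'][150:250,290:410,::-1],None,fx=5,fy=5,interpolation=2)
cv2.imwrite('pics/in.png',A)
for c,ss in(('scene',s),('top',t)):
  for q in silhouettes(c,'clipper')[:3]:print(c,q['confidence'],q['point'],q['mask'].sum())
m=masks('scene','pot',(200,347));print('pot',fit('pot',[(s,m)],[.56,.043]))
E
```

```text
8.6 [ 0.51640246 -0.11449031  0.13313546] 0.01876224211182354
top 0.44 [247.5, 246.3] 88
top 0.22 [274.4, 459.2] 307
pot (array([0.5593, 0.0427]), np.float64(0.078))
```

View pics/in.png

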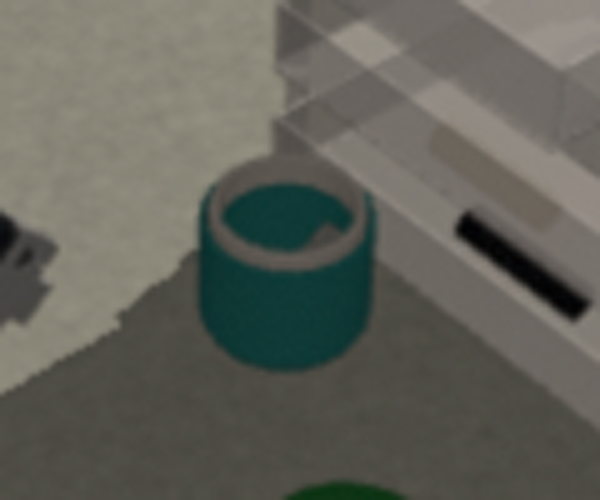

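The clipper's tip shows inside the pot at scene (355,197), and the pot hasn't moved. I'll check how high it lies and compute the lid grasp.

```bash
python3 - <<'E'
from h import *
s=snapshot('scene');t=snapshot('top')
for z in(.006,.02,.035,.05):print(z,'scene tip',((onz(s,[[355,194.5],[351,199],[358,199]],z)-POT)[:,:2]*1000).round())
q=silhouettes('top','clipper')
for k in q[:1]:
    v,u=np.nonzero(k['mask']);r=cv2.minAreaRect(np.c_[u,v].astype(np.float32));print(r)
    b=cv2.boxPoints(r)
    for z in(.01,.03,.05):print(z,((onz(t,b,z)-POT)[:,:2]*1000).round().tolist())
save(t,'topin.png',(215,215,285,285),8)
# lid grasp: knob crossing at height 28mm, s=8
G=LID-.0055*HD+[0,0,.0345]
to('preG',G-.07*HD+[0,0,.08],Rt(JA,L40));to('upG',G+[0,0,.05],Rt(JA,L40));to('G',G,Rt(JA,L40))
E
```

```text
0.006 scene tip [[-10.  55.]
 [-10.  38.]
 [  3.  46.]]
0.02 scene tip [[-3. 41.]
 [-3. 24.]
 [10. 32.]]
0.035 scene tip [[ 5. 26.]
 [ 4.  9.]
 [17. 17.]]
0.05 scene tip [[12. 11.]
 [12. -6.]
 [24.  2.]]
((264.0, 319.5), (13.0, 12.0), 90.0)
0.01 [[-138.0, -14.0], [-139.0, -40.0], [-167.0, -39.0], [-166.0, -14.0]]
0.03 [[-136.0, -16.0], [-137.0, -41.0], [-164.0, -41.0], [-163.0, -16.0]]
0.05 [[-134.0, -18.0], [-134.0, -43.0], [-161.0, -42.0], [-161.0, -18.0]]
preG shift cm [ 10.2  -15.56  -1.71] turn [-0.002 -0.001  0.   ]
upG shift cm [12.64 -9.   -4.71] turn [-0.002 -0.001  0.   ]
G shift cm [12.64 -9.   -9.71] turn [-0.002 -0.001  0.   ]
```

View pics/topin.png

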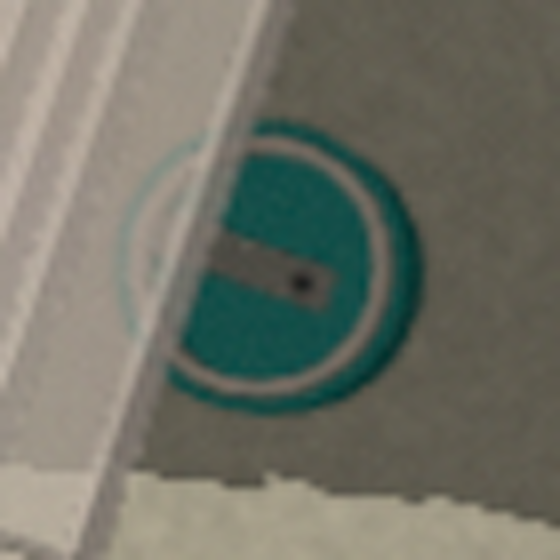

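The top view shows the clipper in the pot: the near end at (300,285) in the crop, the far end toward the tray, and its highest end at roughly 30–35 mm. That leaves room for the lid's underside at 53 mm. Next is the lid.

Call:
play_rows(rows=[[4.5, [4, -3, 0], [0, 0, 0]], [4.5, [8, -6, 0], [0, 0, 0]], [4.5, [12.6, -9, 0], [0, 0, 0]], [4.5, [12.6, -9, -2.5], [0, 0, 0]], [4.5, [12.6, -9, -4.5], [0, 0, 0]], [4.5, [12.6, -9, -4.5], [0, 0, 0]], [4.5, [12.6, -9, -4.5], [0, 0, 0]]])

```text
time: 9.58
tool_pos: [0.6433, -0.2013, 0.0847]
ee_rot: [-3.134, -0.702, 1.21]
wrist_force: [0.3, -0.3, -0.1]
width: 0.045
```

```bash
python3 - <<'E'
from h import *
G=LID-.0055*HD+[0,0,.036];o=get_obs();print(o['time'],o['tool_pos'],o['width'])
to('G',G,Rt(JA,L40))
E
```

```text
9.5833 [ 0.64327555 -0.20130293  0.08465656] 0.044971524453456514
G shift cm [ 0.11 -0.09 -4.87] turn [-0.005 -0.004  0.   ]
```

Call:
play_rows(rows=[[4.5, [0.1, -0.1, -2], [0, 0, 0]], [4.5, [0.1, -0.1, -3.5], [0, 0, 0]], [4.5, [0.1, -0.1, -4.4], [0, 0, 0]], [4.5, [0.1, -0.1, -4.8], [0, 0, 0]], [4.5, [0.1, -0.1, -4.8], [0, 0, 0]], [4.5, [0.1, -0.1, -4.8], [0, 0, 0]]])

```text
time: 10.08
tool_pos: [0.645, -0.2044, 0.039]
ee_rot: [-3.141, -0.7, 1.212]
wrist_force: [0.6, 0.3, 0.9]
width: 0.0452
```

```bash
python3 - <<'E'
from h import *
G=LID-.0055*HD+[0,0,.036];to('G',G,Rt(JA,L40))
s=snapshot('scene');save(s,'grip.png',(270,240,390,340),5)
E
```

```text
G shift cm [-0.06  0.23 -0.3 ] turn [-0.002 -0.     0.002]
```

View pics/grip.png

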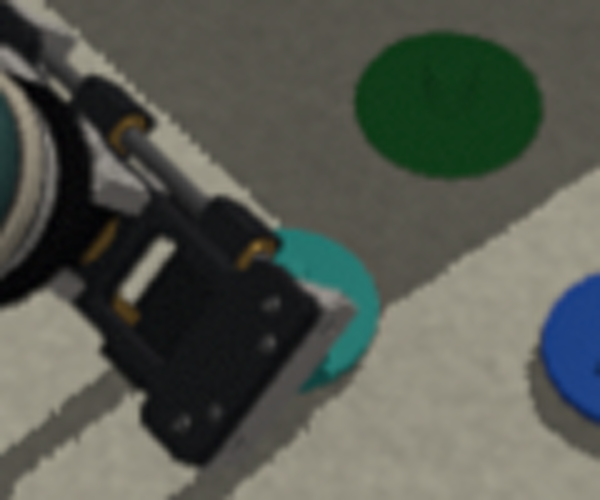

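The fingers straddle the turquoise lid's knob, with the green lid clear at (450,105). A small correction, then close.

Call:
play_rows(rows=[[4.5, [-0.05, 0.2, -0.3], [0, 0, 0]], [4.5, [-0.05, 0.2, -0.3], [0, 0, 0]], [1.5, [-0.05, 0.2, -0.3], [0, 0, 0]], [1.5, [-0.05, 0.2, -0.3], [0, 0, 0]], [1.5, [-0.05, 0.2, -0.3], [0, 0, 0]], [1.5, [-0.05, 0.2, -0.3], [0, 0, 0]], [1.5, [-0.05, 0.2, -0.3], [0, 0, 0]], [1.5, [-0.05, 0.2, -0.3], [0, 0, 0]]])

```text
time: 10.8
tool_pos: [0.6445, -0.2026, 0.0354]
ee_rot: [-3.14, -0.699, 1.212]
wrist_force: [0.1, 0.6, 0.1]
width: 0.0196
```

```bash
python3 - <<'E'
from h import *
s=snapshot('scene');t=snapshot('top');o=get_obs();print(o['tool_pos'],o['wrist_force'],o['width'])
for c,ss,p in(('scene',s,(301,330)),('top',t,(207,356))):
    m=masks(c,'pot_lid',p); print(c, None if m is None else m.sum(), None if m is None else fit('pot_lid',[(ss,m)],[.646,-.197]))
E
```

```text
[ 0.6444585  -0.20259011  0.03539357] [-1.04340035 -0.14726281  0.67070965] 0.019166394251359138
scene 328.0 (array([ 0.6538, -0.1899]), np.float64(0.709))
top None None
```

Call:
play_rows(rows=[[1.5, [0, 0, 1], [0, 0, 0]], [1.5, [0, 0, 2.5], [0, 0, 0]], [1.5, [0, 0, 4.5], [0, 0, 0]], [1.5, [0, 0, 6.5], [0, 0, 0]], [1.5, [0, 0, 8.5], [0, 0, 0]], [1.5, [0, 0, 9], [0, 0, 0]], [1.5, [0, 0, 9], [0, 0, 0]], [1.5, [0, 0, 9], [0, 0, 0]]])

```text
time: 11.67
tool_pos: [0.6444, -0.2027, 0.1254]
ee_rot: [-3.141, -0.698, 1.212]
wrist_force: [0.2, -0.0, -0.8]
width: 0.0193
```

```bash
cat > lidgo.py <<'E'
from h import *
T=np.array([.5597,.0428,0])-.0038*HD
o=get_obs();print(o['time'],o['tool_pos'],o['width'],o['wrist_force'].round(1))
to('hover',T+[0,0,.125],Rt(JA,L40),o);to('touch',T+[0,0,.0955],Rt(JA,L40),o)
E
python3 lidgo.py; python3 - <<'E'
from h import *
s=snapshot('scene');o=get_obs();p=proj(s,o['tool_pos'])[0];print(p);u,v=map(int,p)
save(s,'held.png',(u-60,v-50,u+60,v+50),5)
E
```

```text
11.6667 [ 0.6444101  -0.20274169  0.12543901] 0.019294294795809675 [ 0.2 -0.  -0.8]
hover shift cm [-8.6  24.2  -0.04] turn [-0.    -0.     0.002]
touch shift cm [-8.6  24.2  -2.99] turn [-0.    -0.     0.002]
[322.93964938 262.21950939]
```

View pics/held.png

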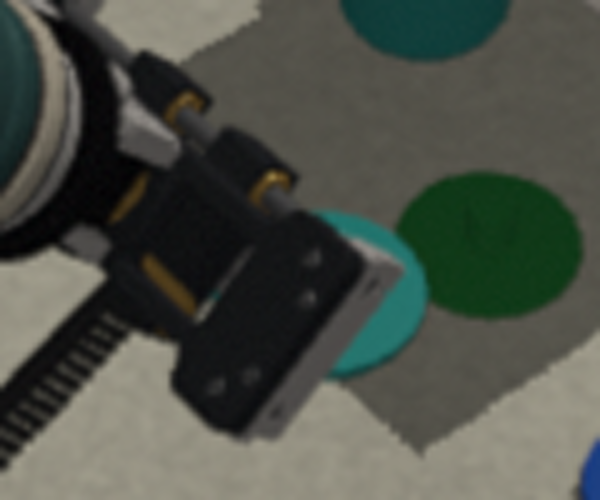

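The lid is held level at crop (370,300) and clear of the green one. I'll carry it to the pot.

Call:
play_rows(rows=[[1.5, [-0.6, 1.6, 0], [0, 0, 0]], [1.5, [-1.6, 4.5, 0], [0, 0, 0]], [1.5, [-2.8, 8, 0], [0, 0, 0]], [1.5, [-4, 11.5, 0], [0, 0, 0]], [1.5, [-5.3, 15, 0], [0, 0, 0]], [1.5, [-6.5, 18.4, 0], [0, 0, 0]], [1.5, [-7.5, 21.2, 0], [0, 0, 0]], [1.5, [-8.1, 23, 0], [0, 0, 0]]])

```text
time: 12.38
tool_pos: [0.5606, 0.0307, 0.1233]
ee_rot: [-3.133, -0.7, 1.21]
wrist_force: [-0.0, 0.2, -1.2]
width: 0.0191
```

Call:
play_rows(rows=[[1.5, [-0.5, 1.2, 0], [0, 0, 0]], [1.5, [-0.5, 1.2, 0], [0, 0, 0]], [1.5, [-0.5, 1.2, 0], [0, 0, 0]], [1.5, [-0.5, 1.2, 0], [0, 0, 0]]])

```text
time: 12.72
tool_pos: [0.559, 0.0384, 0.1249]
ee_rot: [-3.14, -0.699, 1.211]
wrist_force: [0.5, 0.2, -2.0]
width: 0.019
```

```bash
python3 lidgo.py; python3 - <<'E'
from h import *
s=snapshot('scene');t=snapshot('top')
A=cv2.resize(s['pixels'][130:240,290:420,::-1],None,fx=4,fy=4,interpolation=2)
o=get_obs();L=o['tool_pos']*[1,1,0]+.0038*HD+[0,0,o['tool_pos'][2]-.0354]
for P,col in((L+ring(.038,.007),(0,0,255)),(POT*0+[.5597,.0428,0]+ring(.038,.06),(0,255,255))):
    p=((proj(s,P)-[290,130])*4).astype(int)
    for q in p: cv2.circle(A,tuple(int(x) for x in q),1,col,-1)
cv2.imwrite('pics/hover.png',A)
E
```

```text
12.7167 [0.5590219  0.03838579 0.12490486] 0.01904070656204395 [ 0.5  0.2 -2. ]
hover shift cm [-0.06  0.09  0.01] turn [-0.001 -0.001  0.003]
touch shift cm [-0.06  0.09 -2.94] turn [-0.001 -0.001  0.003]
```

View pics/hover.png

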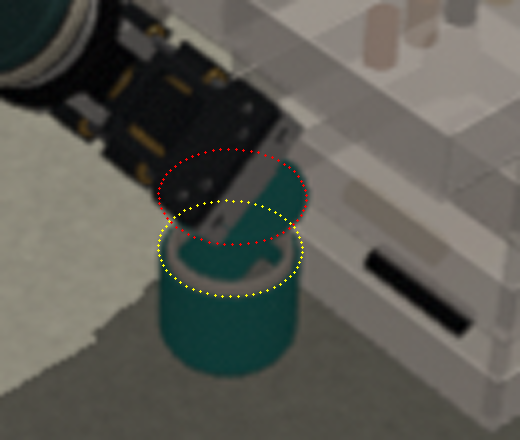

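The lid outline (red) sits squarely above the rim (yellow), agreeing within about 1–2 mm. I'll lower it gently.

Call:
play_rows(rows=[[1.5, [-0.05, 0.05, -0.8], [0, 0, 0]], [1.5, [-0.05, 0.05, -1.5], [0, 0, 0]], [1.5, [-0.05, 0.05, -2.0], [0, 0, 0]], [1.5, [-0.05, 0.05, -2.3], [0, 0, 0]], [1.5, [-0.05, 0.05, -2.5], [0, 0, 0]], [1.5, [-0.05, 0.05, -2.6], [0, 0, 0]], [1.5, [-0.05, 0.05, -2.6], [0, 0, 0]]])

```text
time: 13.4
tool_pos: [0.5579, 0.04, 0.099]
ee_rot: [-3.14, -0.699, 1.211]
wrist_force: [-0.7, 0.4, -0.9]
width: 0.0193
```

Call:
play_rows(rows=[[1.5, [0, 0, -0.1], [0, 0, 0]], [1.5, [0, 0, -0.2], [0, 0, 0]], [1.5, [0, 0, -0.3], [0, 0, 0]], [1.5, [0, 0, -0.4], [0, 0, 0]], [1.5, [0, 0, -0.4], [0, 0, 0]]])

```text
time: 13.82
tool_pos: [0.5583, 0.0398, 0.0961]
ee_rot: [-3.141, -0.7, 1.213]
wrist_force: [-1.0, -0.8, 2.0]
width: 0.0195
```

Contact: the lid rests on the seal at about 60.7 mm. Now I'll press.

Call:
play_rows(rows=[[1.5, [0, 0, -0.1], [0, 0, 0]], [1.5, [0, 0, -0.2], [0, 0, 0]], [1.5, [0, 0, -0.3], [0, 0, 0]], [1.5, [0, 0, -0.4], [0, 0, 0]], [1.5, [0, 0, -0.4], [0, 0, 0]]])

```text
time: 14.23
tool_pos: [0.5586, 0.0399, 0.0932]
ee_rot: [3.141, -0.701, 1.214]
wrist_force: [-2.8, -3.2, 6.9]
width: 0.0194
```

Call:
play_rows(rows=[[1.5, [0, 0, -0.1], [0, 0, 0]], [1.5, [0, 0, -0.2], [0, 0, 0]], [1.5, [0, 0, -0.3], [0, 0, 0]], [1.5, [0, 0, -0.3], [0, 0, 0]]])

```text
time: 14.57
tool_pos: [0.5586, 0.0398, 0.0902]
ee_rot: [3.141, -0.701, 1.214]
wrist_force: [-2.2, -1.9, 6.4]
width: 0.0195
```

Call:
play_rows(rows=[[1.5, [0, 0, -0.1], [0, 0, 0]], [1.5, [0, 0, -0.2], [0, 0, 0]], [1.5, [0, 0, -0.2], [0, 0, 0]]])

```text
time: 14.82
tool_pos: [0.5588, 0.0399, 0.089]
ee_rot: [3.14, -0.702, 1.214]
wrist_force: [-4.9, -2.9, 8.6]
width: 0.0191
```

Call:
play_rows(rows=[[1.5, [0, 0, -0.1], [0, 0, 0]], [1.5, [0, 0, -0.2], [0, 0, 0]], [1.5, [0, 0, -0.2], [0, 0, 0]]])

```text
time: 15.07
tool_pos: [0.5591, 0.0401, 0.0889]
ee_rot: [3.139, -0.704, 1.216]
wrist_force: [-8.6, -4.8, 16.5]
width: 0.0192
```

Call:
play_rows(rows=[[1.5, [0, 0, -0.1], [0, 0, 0]], [1.5, [0, 0, -0.2], [0, 0, 0]], [1.5, [0, 0, -0.2], [0, 0, 0]], [1.5, [0, 0, -0.2], [0, 0, 0]]])

```text
time: 15.4
tool_pos: [0.5594, 0.0403, 0.0888]
ee_rot: [3.137, -0.705, 1.218]
wrist_force: [-10.7, -5.3, 21.8]
width: 0.0188
```

```bash
python3 - <<'E'
from h import *
s=snapshot('scene');save(s,'pressed.png',(300,140,400,230),6)
o=get_obs();print(o['tool_pos'],o['wrist_force'],o['wrist_torque'])
E
```

```text
[0.55937353 0.040302   0.08871883] [-10.37494834  -5.9221562   23.18873347] [1.53473274 0.99445311 0.96897057]
```

View pics/pressed.png

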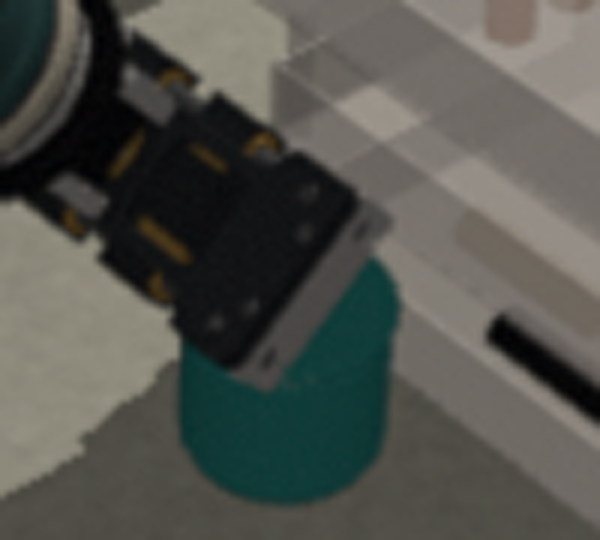

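A hard stop: the force rose to 23 N with z steady at 0.0888, so the lid is at about 53.3 mm. It shows seated, perhaps 2 mm toward the right of the picture. I'll unload, then release.

Call:
play_rows(rows=[[1.5, [-0.1, 0, 0.3], [0, 0, 0]], [1.5, [-0.1, 0, 0.5], [0, 0, 0]], [1.5, [-0.1, 0, 0.5], [0, 0, 0]]])

```text
time: 15.7
tool_pos: [0.5582, 0.0393, 0.0887]
ee_rot: [3.139, -0.7, 1.213]
wrist_force: [-0.9, -3.8, 6.0]
width: 0.0193
```

Call:
play_rows(rows=[[2.6, [0, 0, 0], [0, 0, 0]], [3.4, [0, 0, 0], [0, 0, 0]], [4.2, [0, 0, 0], [0, 0, 0]], [4.2, [0, 0, 0], [0, 0, 0]], [4.2, [0, 0, 0], [0, 0, 0]]])

```text
time: 16.12
tool_pos: [0.5566, 0.0403, 0.0866]
ee_rot: [-3.138, -0.699, 1.211]
wrist_force: [0.2, -0.7, 1.0]
width: 0.0419
```

Call:
play_rows(rows=[[4.2, [-0.5, -1.2, 1.5], [0, 0, 0]], [4.2, [-1.5, -4, 3], [0, 0, 0]], [4.2, [-2.6, -7, 4], [0, 0, 0]], [4.2, [-4, -11, 5], [0, 0, 0]], [4.2, [-5, -14, 5], [0, 0, 0]], [4.2, [-6, -16, 5], [0, 0, 0]], [4.2, [-6, -16, 5], [0, 0, 0]]])

```text
time: 16.7
tool_pos: [0.4962, -0.1239, 0.1367]
ee_rot: [-3.139, -0.697, 1.206]
wrist_force: [-0.7, 0.6, -0.9]
width: 0.042
```

```bash
python3 - <<'E'
from h import *
s=snapshot('scene');t=snapshot('top');o=get_obs();print(o['tool_pos'],o['width'])
A=cv2.resize(s['pixels'][150:230,300:400,::-1],None,fx=6,fy=6,interpolation=2)
for dx,dz in((0,.06),):
    p=((proj(s,ring(.038,.06)+[.5595,.0428,0])-[300,150])*6+2.5)
    for q in p: cv2.circle(A,tuple(int(x) for x in q),1,(0,255,255),-1)
cv2.imwrite('pics/final.png',A)
for l,p in(('pot_lid',(187,350)),('pot',(200,347))):
    for q in silhouettes('scene',l)[:5]:
        if abs(q['point'][1]-348)<15: 
            m=q['mask'].astype(np.float32);print(l,q['confidence'],q['point'],m.sum())
            if l=='pot': print(fit('pot',[(s,m)],[.56,.043]))
            else:
                SH['pot_lid']=np.r_[ring(.038,.06),ring(.038,.066),ring(.01,.088)];print(fit('pot_lid',[(s,m)],[.56,.043]))
E
```

```text
[ 0.49686573 -0.12041813  0.13681912] 0.04214868538874132
pot_lid 0.78 [191.7, 347.3] 741.0
(array([0.5611, 0.043 ]), np.float64(0.048))
pot_lid 0.56 [261.5, 360.2] 901.0
(array([0.56 , 0.043]), np.float64(1.0))
pot 0.8 [207.9, 345.5] 685.0
(array([0.5594, 0.0435]), np.float64(0.513))
```

View pics/final.png

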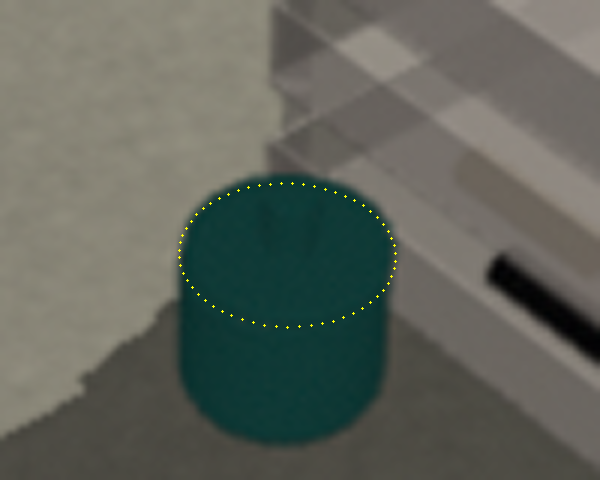

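The lid lies on the rim with no white seal showing. I'll press once more on the knob's top with closed fingers, to confirm the stop and the height.

```bash
python3 - <<'E'
from h import *
T=np.array([.5602,.043,0])-.0061*HD
to('above',T+[0,0,.125],Rt(JA,L40));to('c',T+[0,0,.108],Rt(JA,L40))
E
```

```text
above shift cm [ 6.11 15.62 -1.19] turn [-0.003 -0.001  0.001]
c shift cm [ 6.11 15.62 -2.89] turn [-0.003 -0.001  0.001]
```

Call:
play_rows(rows=[[0, [0, 0, 0], [0, 0, 0]], [0, [1.5, 3.8, 0], [0, 0, 0]], [0, [2.8, 7, 0], [0, 0, 0]], [0, [4, 10, 0], [0, 0, 0]], [0, [5.2, 13, 0], [0, 0, 0]], [0, [6.1, 15.6, 0], [0, 0, 0]], [0, [6.1, 15.6, 0], [0, 0, 0]], [0, [6.1, 15.6, -1], [0, 0, 0]]])

```text
time: 17.57
tool_pos: [0.5587, 0.0381, 0.129]
ee_rot: [3.137, -0.699, 1.22]
wrist_force: [-0.9, 0.1, 0.0]
width: 0.0005
```

Call:
play_rows(rows=[[0, [0, 0, -0.5], [0, 0, 0]], [0, [0, 0, -0.9], [0, 0, 0]], [0, [0, 0, -1.2], [0, 0, 0]], [0, [0, 0, -1.4], [0, 0, 0]], [0, [0, 0, -1.5], [0, 0, 0]], [0, [0, 0, -1.5], [0, 0, 0]]])

```text
time: 18.07
tool_pos: [0.558, 0.0353, 0.112]
ee_rot: [-3.139, -0.699, 1.21]
wrist_force: [0.5, 0.0, -0.3]
width: 0.0005
```

Call:
play_rows(rows=[[0, [0, 0.15, -0.2], [0, 0, 0]], [0, [0, 0.15, -0.3], [0, 0, 0]], [0, [0, 0.15, -0.4], [0, 0, 0]], [0, [0, 0.15, -0.5], [0, 0, 0]], [0, [0, 0.15, -0.6], [0, 0, 0]], [0, [0, 0.15, -0.6], [0, 0, 0]]])

```text
time: 18.57
tool_pos: [0.5583, 0.0376, 0.1077]
ee_rot: [-3.142, -0.701, 1.213]
wrist_force: [-2.7, -0.7, 6.1]
width: 0.0004
```

Call:
play_rows(rows=[[0, [0, 0, -0.1], [0, 0, 0]], [0, [0, 0, -0.2], [0, 0, 0]], [0, [0, 0, -0.2], [0, 0, 0]]])

```text
time: 18.82
tool_pos: [0.5586, 0.0377, 0.1074]
ee_rot: [3.14, -0.702, 1.215]
wrist_force: [-4.7, -2.3, 11.1]
width: 0.0009
```

Contact at 0.1077 puts the knob top at 88 mm, which is the fully-home height, and it is stiff. I'll press a little more, then withdraw.

Call:
play_rows(rows=[[0, [0, 0, -0.1], [0, 0, 0]], [0, [0, 0, -0.2], [0, 0, 0]], [0, [0, 0, -0.3], [0, 0, 0]], [0, [0, 0, -0.3], [0, 0, 0]]])

```text
time: 19.15
tool_pos: [0.5595, 0.038, 0.1073]
ee_rot: [3.137, -0.705, 1.218]
wrist_force: [-8.6, -2.0, 19.2]
width: 0.0008
```

Call:
play_rows(rows=[[0, [0, 0, 0.5], [0, 0, 0]], [0, [0, 0, 1.0], [0, 0, 0]], [0, [0, 0, 2.5], [0, 0, 0]], [0, [-1.2, -3.2, 4], [0, 0, 0]], [0, [-2.6, -7, 5], [0, 0, 0]], [0, [-4, -11, 5], [0, 0, 0]], [0, [-6, -16, 6], [0, 0, 0]], [0, [-6, -16, 6], [0, 0, 0]]])

```text
time: 19.82
tool_pos: [0.4973, -0.127, 0.1623]
ee_rot: [3.141, -0.697, 1.208]
wrist_force: [1.3, 0.4, 0.3]
width: 0.0002
```

Call:
play_rows(rows=[[0, [0, 0, 0], [0, 0, 0]], [0, [0, 0, 0], [0, 0, 0]]])

```text
time: 19.98
tool_pos: [0.4982, -0.1229, 0.1616]
ee_rot: [-3.14, -0.7, 1.21]
wrist_force: [-0.3, -0.4, -0.5]
width: 0.0005
```

```bash
python3 - <<'E'
from h import *
s=snapshot('scene');o=get_obs();print(o['time'],o['tool_pos'],o['wrist_force'])
im=s['pixels'][150:230,300:400,::-1]
cv2.imwrite('pics/final2.png',cv2.convertScaleAbs(cv2.resize(im,None,fx=6,fy=6,interpolation=2),alpha=2.2))
SH['pot_lid']=np.r_[ring(.038,.06),ring(.038,.066),ring(.01,.088)]
for q in silhouettes('scene','pot_lid')[:4]:
    if abs(q['point'][0]-191)<12 and abs(q['point'][1]-348)<15:print(fit('pot_lid',[(s,q['mask'].astype(np.float32))],[.56,.043]))
E
```

```text
20.0333 [ 0.49813885 -0.12184527  0.16130898] [-0.15100378  0.82928841  1.10710941]
(array([0.5595, 0.0431]), np.float64(0.089))
```

The lid is centred on the pot (0.5595, 0.0431), the pot is at its starting place and the gripper is clear. Handing in.

```bash
python3 -c "
from bench import *
print(close_job())"
```

```text
the job is handed in; nothing more can be done
None
```

I put the clipper in the pot, set the turquoise lid on it and pressed it down to its stop. I handed the job in at about 20 s; no verdict is reported.

- **Clipper:** Two pictures showed it inside the pot before the lid went on. It was leaning a little, with its highest point at roughly 30–35 mm.
- **Lid pressing:** With the knob gripped, the lid met the seal about 60.7 mm above the pot's base. It slid down at about 7–9 N and stopped hard at about 53.3 mm, where the force rose to 23 N with no further travel.
- **Second press:** I pressed the knob's top with closed fingers up to 19 N. Contact came at a knob height of about 88 mm, which is the fully-home value.
- **Final position:** The camera fit puts the lid at (0.5595, 0.0431) and the pot at (0.5594, 0.0435). The pot fit was poor because the lid partly hides it. The pot's starting fit was (0.5599, 0.043), so it shows no movement.
- **Not confirmed:** I used all 12 picture views, so I did not look at the last picture. The one before the second press showed the lid on the rim with no white seal visible. I did not measure the lid's tilt directly. I did not re-measure the bystanders; no unexpected contact force showed up.

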